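# Pin a trailer wheel on its stub axle with an R-clip

### The arm

A 7-joint arm with a two-finger parallel gripper is mounted at the origin on the work surface. World frame = base frame: x ahead of the robot, y to its left, z up, the work surface at z = 0. Lengths are in m, angles in degrees, forces in N, time in s.
With the tool pointing down it reaches from about 0.425 to 0.875 m from the base axis. Payload 4.7 kg.
Tool frame: the origin (TCP) lies at the very end of the fingers, on their centre line; the grasp point (between the pads) lies 19 mm behind it; z points along the fingers, y is the direction in which the jaws open and shut (so a half turn about z gives the same grasp; the last joint's range is limited). The gripper opens to 85 mm and grips with 20 to 120 N. Pads are 22 mm wide; open, the fingers measure 114 mm over their backs; the gripper's body (76 mm by 85 mm) begins 54 mm behind the grasp point. The pads swing forward as they close: fully open they stand 13 mm farther back than shut.
Start: joints at [71.224, 18.392, -4.016, 83.108, 1.295, 78.541, -3.26], TCP at [0.218, -0.612, 0.231] pointing down, gripper open.
Joint ranges: [-163.93, 163.93], [-17.29, 119.83], [-79.2, 71.16], [3.27, 140.29], [-89.18, 269.18], [5.43, 117.66], [-154.24, 154.24]. Speed limits (degrees/s): [147.25, 147.25, 180, 180, 180, 180, 180].

### API

Orientations are given as a 3x3 rotation matrix whose columns are the frame's x, y, z axes.
In Python, from bench import state, optics, robot gives the robot as it stands.
- The arm moves only by the tool jog_arm, never from a script. Its argument "moves" is a list of rows, each a list of 6 numbers: the shift along the tool's x, y, z in cm, then the turn, a rotation vector about the tool's x, y, z in degrees. In form: [[tx, ty, tz, ax, ay, az], ...]. A call has 1 to 10 rows; each row is the pose to reach, as a shift and turn from the pose commanded when the call began, along the tool's axes at that moment; what a row does not reach only later rows make up. A row lasts 1/10 s, in which the tool goes at most 50 mm and 8.59 degrees, less where a joint would pass 70% of its speed; a pose out of reach is approached as far as the arm can. A call with a gripper value outside its range is refused whole. "jaw" is the closure in counts, from 0 (fully open) to 255 (shut), set as the call begins (left out, the last holds). The fingers move at their own pace and stop on an object; "force" is the grip in N (left out, the last holds). Time passes only in rows, so rows that repeat a pose let the fingers close. It gives the time, the measured TCP pose, the force and the opening at its end, in the units of the state.
- state(): the state, without advancing time (a new reading comes with each control period).
- optics.get_image(name): name is "scene" or "side" or "wrist"; returns a dict with "frame" (400x640x3 uint8, red, green, blue), "depth" (400x640 float32, m along the optical axis (not along the pixel's ray), 0 where there is no reading), "fovy" (degrees; the focal length in pixels is half the picture's height over the tangent of half this angle, whatever the lens; pixels are square), "cx", "cy" (the principal point, pixels), "rvec" (rotation vector, rad) and "tvec" (3), from world to camera coordinates, as OpenCV has them. Camera axes: x right, y down, z forward; pixel columns grow to the right and rows downward; lengths in m; the calibration is good to about 2 mm. A picture is of the moment at which its call begins.
- robot.hand_in(): hands the job in, once; it reports no verdict.
The state is a dict: "t": time; "joint_pos": joint angles; "dq": joint speeds; "tau": joint torques, N m; "tcp_pos": TCP position; "eef_rot": TCP orientation; "contact_force": force on the tool from outside, world axes, zero at the start; "moment": the same for the moment, N m; "gripper_width": finger opening in m.
Only numpy, scipy, OpenCV 4.12 (cv2) and the standard library are available. Lean on these libraries where they do the work, as an engineer would, in place of code of your own. Each camera call takes 0.05 s, during which the arm holds its last target. There are 200 camera calls.

### The job

Slide the small wheel fully home along its stub axle clear of the cross-hole, then take the larger of the two R-clips from the wooden block and push its straight leg down through the cross-hole until it is fully home, with its bent leg snapped round under the axle. Work gently: feel for the hole and never force the clip. Leave the smaller clip standing in the block.

Things in the scene. Friction and masses are not known exactly. Their poses are not given: they have to be found in the camera images.
- axle: Fixed dark steel stand that carries a level bright stub axle 24 mm in diameter. Origin on the bench; z up; the axle runs along y, its axis 85 mm above the bench, its free end towards -y. The stand's bracket stands at y = +84 to +96 mm (top 125 mm above the bench), its foot at y = +65 to +165 mm.
- mid (a point): Point of the stand on the axle's axis, 85 mm over the bench, axes as axle: the middle of where the axle's cross-hole may be. The axle sits anywhere within 10 mm endwise of this (along y) and stays put unless pushed over 20 N, so look or feel for the hole there: vertical, right through, 8.4 mm wide, its mouth 12 mm above the axis. The axle's free end is 30 mm from the hole.
- wheel (a joint): Slide of the wheel along the axle in m: grows as it moves towards +y of the axle; 0 = slid out, its hub over the cross-hole; 0.034 = home against its stop, the hub's end then at y = +19 mm. It starts between 0 and 0.006, moves under about 4 N and stays where it is left.
- tyre_top (a point): Point on the outer flat side face (facing the axle's free end, -y) of the wheel's tyre, 52 mm above the axle's axis; moves with the wheel, axes as axle. The wheel is 120 mm in diameter and 30 mm thick, black tyre and white disc; its grey hub, 32 mm in diameter, sticks out 32 mm from this face towards the axle's free end.
- clip: The larger R-clip: bright steel wire 6 mm thick, 86 mm tall, 50 to 80 g, standing legs down in a slot of the block, leaning up to 0.04 rad. Origin: the flat-cut tip of the straight leg; z runs up this leg; x points to the bent leg, which lies in the x-z plane out to x = 18.5 mm; y is the coil's axis. Fitted, its y lies along the axle (either way round), the tip 30 mm below the axle's axis.
- clip_coil (a point): Centre of the clip's coil, where to hold it: at x = 9 mm, z = 74 mm of the clip, axes as clip. The coil is 24 mm across and 12 mm wide along y: pinch it by its two flat sides. At home it is 44 mm above the axle's axis, and the clip's waist below it (wire at x = 6 mm, z = 44 mm) rests on the axle's top, a hard stop.
- bent_leg (a joint): How far the clip's springy bent leg is sprung open, in rad: 0 relaxed; 0.1 to 0.15 when it rides over the widest part of the axle (which takes about 5 to 12 N of downward push, from about 25 mm before home to about 13 mm before home); near 0 again once it has snapped under the axle.
- rack: Fixed wooden block 124 x 30 x 50 mm, origin at the centre of its underside, long side along x. Two slots along x, each 25 mm long, 7.5 mm wide and 42 mm deep, centred at x = -32 and +32 mm, y = 0; the big clip may stand in either.
- small_clip: The smaller R-clip, wire 4 mm thick, 54 mm tall, standing in the other slot; origin at its straight leg's tip, z up. Too short and thin; leave it in the block.
Mind the look-alikes: they are no part of the job. What is shaped like the clip but yellow is not meant. What is shaped like the axle but purple is not meant.

How it is judged (in metres and radians):
On the way, in this order (a step that is already met when the one before it is completed fails the run):
1. the wheel is home on the axle, the cross-hole uncovered (value of joint wheel above 0.031 m), for 0.2 s.
2. the clip's straight leg is in the cross-hole while its bent leg rides, sprung open, over the axle (value of joint bent_leg above 0.07 rad and z of clip in the frame of mid between -0.024 and 0.008 m and horizontal distance between clip and mid below 0.016 m).
At the end, for the whole second after the job is handed in: The wheel is home (within 3 mm of its stop); the larger clip's straight leg is through the cross-hole, its tip 27 mm or more below the axle's axis (fully home is 30), the clip upright within 0.25 rad and square to the axle within 0.3 rad, its bent leg closed under the axle, at rest (value of joint wheel above 0.031 m and z of clip in the frame of mid below -0.027 m and x of clip in the frame of mid between -0.006 and 0.006 m and y of clip in the frame of mid between -0.016 and 0.016 m and angle between clip's own z axis and vertical below 0.25 rad and value of joint bent_leg below 0.08 rad and angle between the y axis of clip and the y axis of mid, either way round below 0.3 rad and linear speed of clip below 0.02 m/s); the robot touches nothing.
It fails at once if the clip is forced: more than 35 N between the clip and the axle (contact force between clip and axle above 35 N).
It fails at once if the smaller clip is pulled out or moved more than 30 mm (distance of small_clip from where it was at the start of the episode above 0.03 m).
It also fails if it takes over 72 s, if anything falls off the work surface, if the arm or the gripper's body presses on something with over 40 N, if the wrist force passes 120 N, or if a joint passes its speed limit or range.

## Working session

There is one attempt and no reset: what is moved stays moved. The work goes in short steps, Python scripts to look and compute and a tool call to move; the robot and the scene stay as the last step left them, time stands still between calls to the robot, and variables do not carry over. Pictures are saved under pics/ and viewed, about 8 in all and at most 12, crops included, and the job is handed in when it is done.

Besides the shell and the picture viewer there is one more tool, called after ">>>" as name(argument=value, ...), one argument or row to a line, values as JSON. jog_arm: Moves the arm, as the interface text tells. Its arguments: {"type":"object","properties":{"moves":{"type":"array","items":{"type":"array","items":{"type":"number"}}},"jaw":{"type":"number"},"force":{"type":"number"}},"required":["moves"]}

```bash
ls; mkdir -p pics; cat > h.py <<'E'
import numpy as np, cv2
from bench import state, optics, robot
def cam(d):
    R=cv2.Rodrigues(np.array(d["rvec"],float))[0]; t=np.array(d["tvec"],float).ravel()
    f=200/np.tan(np.radians(d["fovy"])/2); return R,t,f
def pts(d):
    R,t,f=cam(d); v,u=np.mgrid[:400,:640]; z=d["depth"]
    P=np.stack([(u-d["cx"])/f*z,(v-d["cy"])/f*z,z],-1); return (P-t)@R
def ray(d,u,v):
    R,t,f=cam(d); return -R.T@t, R.T@np.array([(u-d["cx"])/f,(v-d["cy"])/f,1])
def plane(d,u,v,z):
    o,r=ray(d,u,v); return o+r*(z-o[2])/r[2]
def proj(d,p):
    R,t,f=cam(d); c=R@np.array(p)+t; return c[0]/c[2]*f+d["cx"],c[1]/c[2]*f+d["cy"]
def save(n,im): cv2.imwrite("pics/"+n+".png",cv2.cvtColor(im,cv2.COLOR_RGB2BGR))
def tri(d1,p1,d2,p2):
    o1,a=ray(d1,*p1);o2,b=ray(d2,*p2)
    s=np.linalg.lstsq(np.stack([a,-b],1),o2-o1,rcond=None)[0]
    A,B=o1+s[0]*a,o2+s[1]*b; return (A+B)/2,np.linalg.norm(A-B)
E
python3 - <<'E'
from h import *
import pickle
D={n:optics.get_image(n) for n in("scene","side","wrist")}
pickle.dump(D,open("d0.pkl","wb"))
for n,d in D.items():
    save(n+"0",d["frame"]); o,r=ray(d,d["cx"],d["cy"]); print(n,d["fovy"],o.round(3),r.round(2),(d["depth"]>0).mean())
s=state();print(s)
E
```

```text
pics
scene 57.93138201740186 [ 0.848 -0.636  0.547] [-0.56  0.59 -0.59] 0.99584375
side 49.02893618067597 [0.326 0.499 0.628] [ 0.13 -0.78 -0.61] 0.99596875
wrist 70.69100526718698 [ 0.297 -0.584  0.373] [-0.3  -0.11 -0.95] 0.995921875
{'t': 0.15, 'joint_pos': array([71.2237814 , 18.42715204, -4.01616661, 83.15729227,  1.29815054,
       78.54223306, -3.25971335]), 'dq': array([ 0.00293183, -0.10321259, -0.00398998, -0.22472686,  0.02272859,
       -0.11212386,  0.02515801]), 'tau': array([ 1.51798927e-04, -4.94097626e+01, -3.82856727e-01, -3.14685488e+01,
        1.30452178e-02,  8.17749125e-03, -5.42330895e-05]), 'tcp_pos': array([ 0.2176836 , -0.61204103,  0.23051288]), 'eef_rot': array([[ 9.42132942e-01,  3.35238946e-01, -6.06688899e-04],
       [ 3.35239466e-01, -9.42132070e-01,  1.28990893e-03],
       [-1.39153358e-04, -1.41865176e-03, -9.99998984e-01]]), 'contact_force': array([-0.16023987,  0.15755371,  0.96873717]), 'moment': array([ 0.02982209, -0.01268232, -0.02817376]), 'gripper_width': 0.08514440852273994}
```

View pics/scene0.png

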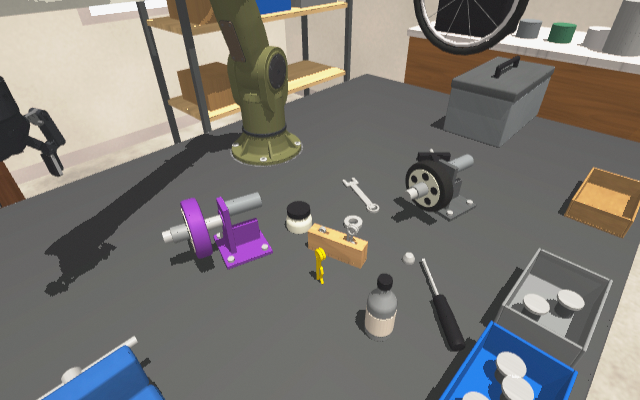

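View pics/side0.png

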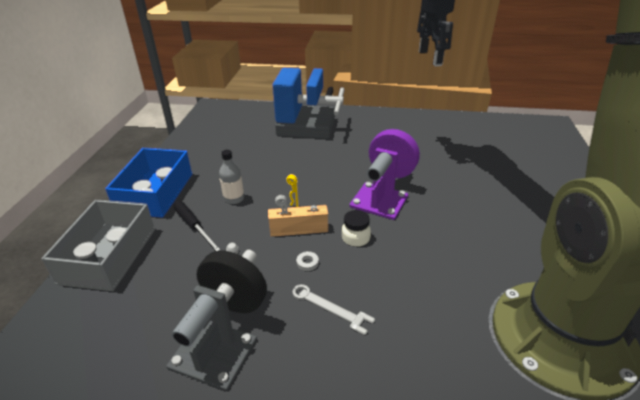

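Scene view: the real stand (black tyre, hub end near (410,193)), with the rack at (338,245) and the big clip's coil at (353,225). In the side view the tyre is at (232,282), and the coil at (281,200). The purple stand and yellow clip are decoys. Next I'll measure from the depth images.

```bash
python3 - <<'E'
from h import *
import pickle
D=pickle.load(open("d0.pkl","rb"))
for n in("scene","side"):
    P=pts(D[n])
    Q={"scene":dict(hub=(413,194),axle_back=(462,161),disc=(432,178),tyre=(440,208),block=(325,245),blockR=(350,252),coil=(353,222),coilL=(346,226),coilR=(361,226),small=(323,230)),
       "side":dict(tyre=(262,285),axlefree=(247,258),axleback=(195,322),block=(300,222),coil=(281,200),small=(313,208))}[n]
    for k,(u,v) in Q.items(): print(n,k,P[v,u].round(3))
# wood mask
for n in("scene","side"):
    d=D[n];P=pts(d);h=cv2.cvtColor(d["frame"],cv2.COLOR_RGB2HSV)
    m=(h[...,0]>8)&(h[...,0]<25)&(h[...,1]>90)&(P[...,2]>.005)&(P[...,2]<.06)&(abs(P[...,0]-.4)<.5)
    k,l,st,c=cv2.connectedComponentsWithStats(m.astype(np.uint8))
    for i in range(1,k):
        if st[i,4]>150: print(n,st[i],P[l==i].mean(0).round(3))
a=cv2.resize(D["scene"]["frame"][140:280,280:500],None,fx=3.6,fy=3.6,interpolation=cv2.INTER_CUBIC); save("c0",a)
E
```

```text
scene hub [ 0.545 -0.029  0.093]
scene axle_back [0.578 0.124 0.124]
scene disc [0.563 0.011 0.123]
scene tyre [0.598 0.005 0.063]
scene block [ 0.47 -0.23  0.03]
scene blockR [ 0.524 -0.214  0.034]
scene coil [ 0.443 -0.104  0.001]
scene coilL [ 0.447 -0.135  0.01 ]
scene coilR [ 0.469 -0.106  0.005]
scene small [ 0.457 -0.222  0.059]
side tyre [0.493 0.045 0.099]
side axlefree [ 0.536 -0.016  0.094]
side axleback [0.565 0.14  0.117]
side block [ 0.478 -0.195  0.031]
side coil [ 0.546 -0.307 -0.001]
side small [ 0.452 -0.21   0.06 ]
scene [439  50  53  17 440] [0.033 1.297 0.032]
scene [ 549   70   91   30 1213] [0.634 1.299 0.032]
scene [ 564  168   75   66 2839] [0.85  0.362 0.023]
scene [ 308  224   60   44 1429] [ 0.493 -0.218  0.037]
side [ 351   45   84   18 1097] [ 0.308 -1.263  0.032]
side [443  49  45  16 607] [ 0.023 -1.257  0.033]
side [ 268  205   60   30 1371] [ 0.484 -0.198  0.034]
```

View pics/c0.png

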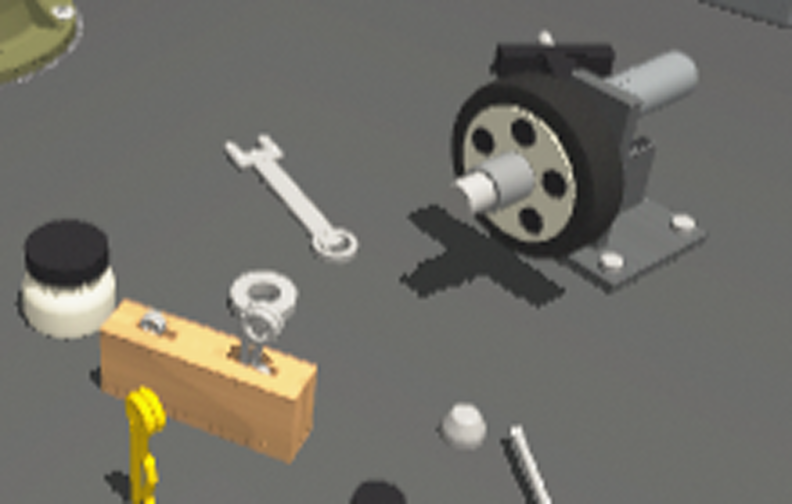

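Crop: the hub covers the hole, with the white axle end at scene (412,193), the coil ring at scene (353,229) and the small clip at (322,230). Next I'll fit the wheel plane and the rack.

```bash
python3 - <<'E'
from h import *
import pickle
D=pickle.load(open("d0.pkl","rb"))
rng=np.random.default_rng(0)
d=D["scene"];P=pts(d)
h=cv2.cvtColor(d["frame"],cv2.COLOR_RGB2HSV)
m=np.zeros((400,640),bool); m[150:225,395:470]=1
ok=m&(P[...,2]>.03)&(P[...,2]<.15)&(abs(P[...,0]-.56)<.09)&(abs(P[...,1]-.01)<.05)
X=P[ok]; print(len(X))
best=0
for _ in range(3000):
    a=X[rng.choice(len(X),3,False)];n=np.cross(a[1]-a[0],a[2]-a[0]);L=np.linalg.norm(n)
    if L<1e-5: continue
    n/=L
    if abs(n[1])<.8: continue
    q=abs((X-a[0])@n)<.0015
    if q.sum()>best: best=q.sum();I=q
c=X[I].mean(0);n=np.linalg.svd(X[I]-c)[2][2]; n*=np.sign(n[1]); print("plane",best,c.round(4),n.round(4),"yaw",np.degrees(np.arctan2(-n[0],n[1])))
print("top z",X[I][:,2].max(), "x range",X[I][:,0].min(),X[I][:,0].max(),"zmin",X[I][:,2].min())
# circle fit in plane
e1=np.cross(n,[0,0,1.]);e1/=np.linalg.norm(e1)
# axle/hub points near the axis in front
for nm in("scene","side"):
    Q=pts(D[nm]); rel=Q-c; along=rel@n
    s=(along<-.004)&(along>-.08)&(abs(rel@e1)<.04)&(Q[...,2]>.06)&(Q[...,2]<.12)
    Y=Q[s]; v,u=np.where(s); print(nm,len(Y)); 
    for lo in np.arange(-.08,0,.006):
        k=(along[s]>=lo)&(along[s]<lo+.006)
        if k.sum()>2: print(round(lo,3),k.sum(),"e1",((Y[k]-c)@e1).min().round(4),((Y[k]-c)@e1).max().round(4),"z",Y[k][:,2].min().round(4),Y[k][:,2].max().round(4))
print("tri coil",tri(D["scene"],(352.8,229.2),D["side"],(280.5,200.5)))
# rack
for nm in("scene","side"):
    d=D[nm];Q=pts(d);h=cv2.cvtColor(d["frame"],cv2.COLOR_RGB2HSV)
    m=(h[...,0]>8)&(h[...,0]<25)&(h[...,1]>70)&(abs(Q[...,2]-.05)<.003)&(abs(Q[...,0]-.49)<.1)&(abs(Q[...,1]+.21)<.08)
    r=cv2.minAreaRect((Q[m][:,:2]*1000).astype(np.float32));print(nm,m.sum(),r, Q[m][:,2].mean())
R,t,f=cam(D["wrist"]);s=state();T=np.array(s["eef_rot"]);o=-R.T@t
print("wrist cam in tool: pos",T.T@(o-s["tcp_pos"]),"axes\n",(T.T@R.T).round(3))
d=D["scene"];Q=pts(d);print("bar",Q[156,434],Q[156,425],Q[156,446])
E
```

```text
1967
plane 842 [0.5527 0.0135 0.0938] [0.2082 0.9781 0.0019] yaw -12.016410463368564
top z 0.14423793813215705 x range 0.4916654113378718 0.6021451867623258 zmin 0.03211114179479475
scene 302
-0.056 69 e1 -0.0193 0.0045 z 0.0753 0.098
-0.05 24 e1 -0.0124 0.0056 z 0.0808 0.0996
-0.044 22 e1 -0.0141 0.0051 z 0.0815 0.0987
-0.038 26 e1 -0.0147 0.0055 z 0.0776 0.1011
-0.032 54 e1 -0.0227 0.0087 z 0.0746 0.1032
-0.026 29 e1 -0.0175 0.0088 z 0.0792 0.102
-0.02 32 e1 -0.0147 0.0088 z 0.0788 0.1028
-0.014 23 e1 -0.016 0.009 z 0.0808 0.102
-0.008 23 e1 -0.0119 0.009 z 0.0817 0.1028
side 123
-0.056 3 e1 -0.0169 0.0016 z 0.083 0.0942
-0.05 36 e1 -0.0189 0.0023 z 0.0814 0.0974
-0.044 32 e1 -0.019 0.0027 z 0.0825 0.0966
-0.038 39 e1 -0.0185 0.001 z 0.0816 0.0981
-0.032 13 e1 -0.0183 -0.0058 z 0.0879 0.0996
tri coil (array([ 0.51721013, -0.19975643,  0.08162108]), np.float64(0.0012117288132628297))
scene 582 ((484.5520935058594, -210.72618103027344), (125.47964477539062, 33.789371490478516), 14.197236061096191) 0.05058969333504237
side 458 ((493.4131164550781, -239.38339233398438), (123.14187622070312, 99.32540893554688), 13.479439735412598) 0.04891401777037753
wrist cam in tool: pos [ 0.08423402  0.00023154 -0.14214611] axes
 [[ 0.    -0.947 -0.323]
 [ 1.     0.    -0.   ]
 [ 0.    -0.323  0.947]]
bar [0.4393865  0.27584296 0.02344218] [0.41750565 0.26280343 0.02053596] [0.46304775 0.30550078 0.02026586]
```

```bash
cat >> h.py <<'E'
def go(xyz,yaw=None,tilt=None):
    """row for target TCP xyz, tool down with tool x at yaw deg"""
    from scipy.spatial.transform import Rotation as Ro
    s=state();T=np.array(s["eef_rot"]);p=np.array(s["tcp_pos"])
    if yaw is None: G=T
    else:
        c,n=np.cos(np.radians(yaw)),np.sin(np.radians(yaw)); G=np.array([[c,n,0],[n,-c,0],[0,0,-1.]])
        if tilt is not None: G=Ro.from_rotvec(np.radians(tilt)).as_matrix()@G
    print("row",(T.T@(np.array(xyz)-p)*100).round(2),np.degrees(Ro.from_matrix(T.T@G).as_rotvec()).round(2))
E
python3 -c "
from h import *
go([.5386,-.0192,.231],-12)"
```

```text
row [ 5.011e+01 -4.510e+01  1.000e-02] [-8.000e-02  3.000e-02  3.159e+01]
```

>>> jog_arm(
  moves=[
    [50.1,-45.1,0,0,0,31.6],
    [50.1,-45.1,0,0,0,31.6],
    [50.1,-45.1,0,0,0,31.6],
    [50.1,-45.1,0,0,0,31.6],
    [50.1,-45.1,0,0,0,31.6],
    [50.1,-45.1,0,0,0,31.6],
    [50.1,-45.1,0,0,0,31.6],
    [50.1,-45.1,0,0,0,31.6],
    [50.1,-45.1,0,0,0,31.6],
    [50.1,-45.1,0,0,0,31.6],
  ],
  jaw=255,
  force=30,
)

```text
t: 1.15
tcp_pos: [0.4558, -0.1716, 0.2313]
eef_rot: [[0.978, -0.208, 0.0], [-0.208, -0.978, -0.001], [0.0, 0.001, -1.0]]
contact_force: [1.3, 0.3, -0.4]
gripper_width: -0.0004
```

```bash
python3 -c "
from h import *
s=state();print(s['t'],s['tcp_pos'],s['contact_force'],s['gripper_width'])
go([.5386,-.0192,.231],-12);go([.5386,-.0192,.125],-12)"
```

```text
1.15 [ 0.45580282 -0.17163621  0.2313309 ] [ 1.31189655  0.26986836 -0.35605518] -0.00035534563201975925
row [  4.92 -16.63   0.03] [ 0.03 -0.02 -0.03]
row [  4.92 -16.64  10.63] [ 0.03 -0.02 -0.03]
```

>>> jog_arm(
  moves=[
    [4.9,-16.6,0,0,0,0],
    [4.9,-16.6,0,0,0,0],
    [4.9,-16.6,0,0,0,0],
    [4.9,-16.6,0,0,0,0],
    [4.9,-16.6,5,0,0,0],
    [4.9,-16.6,10.6,0,0,0],
    [4.9,-16.6,10.6,0,0,0],
    [4.9,-16.6,10.6,0,0,0],
    [4.9,-16.6,10.6,0,0,0],
  ],
)

```text
t: 2.05
tcp_pos: [0.5395, -0.0215, 0.1277]
eef_rot: [[0.978, -0.209, 0.003], [-0.209, -0.978, -0.0], [0.003, -0.0, -1.0]]
contact_force: [1.8, 0.1, -0.2]
gripper_width: 0.0001
```

```bash
python3 - <<'E'
from h import *
s=state();print(s['t'],s['tcp_pos'],s['contact_force'])
n=np.array([.2082,.9781,0]);a=np.array([.5459,.015,0]);print("along",(s['tcp_pos']-a)@n)
d=optics.get_image("scene");save("s1",cv2.resize(d["frame"][80:240,360:560],None,fx=3,fy=3))
E
```

```text
2.05 [ 0.53952978 -0.02150771  0.12768271] [ 1.82475486  0.06951491 -0.19453786]
along -0.03703447117040575
```

View pics/s1.png

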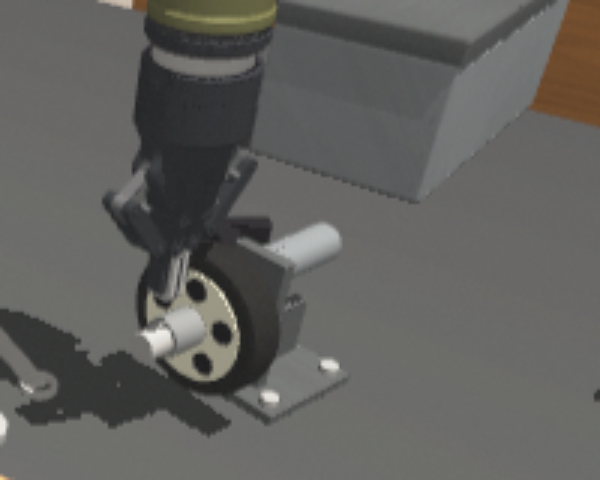

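The closed fingers are in front of the tyre top, clear of the hub. I'll push along tool -y.

>>> jog_arm(
  moves=[
    [0,-1,0,0,0,0],
    [0,-1.6,0,0,0,0],
    [0,-2,0,0,0,0],
    [0,-2.4,0,0,0,0],
    [0,-2.8,0,0,0,0],
    [0,-3.2,0,0,0,0],
    [0,-3.6,0,0,0,0],
    [0,-4.0,0,0,0,0],
    [0,-4.4,0,0,0,0],
    [0,-4.4,0,0,0,0],
  ],
)

```text
t: 3.1
tcp_pos: [0.5474, 0.0226, 0.1254]
eef_rot: [[0.978, -0.207, 0.001], [-0.207, -0.978, 0.001], [0.001, -0.001, -1.0]]
contact_force: [-0.6, -2.7, 2.0]
gripper_width: -0.0
```

>>> jog_arm(
  moves=[
    [0,-0.3,0,0,0,0],
    [0,-0.5,0,0,0,0],
    [0,-0.6,0,0,0,0],
    [0,-0.7,0,0,0,0],
    [0,-0.7,0,0,0,0],
  ],
)

```text
t: 3.6
tcp_pos: [0.5487, 0.0287, 0.1253]
eef_rot: [[0.978, -0.208, 0.0], [-0.208, -0.978, 0.0], [0.0, -0.0, -1.0]]
contact_force: [0.4, -3.5, 2.1]
gripper_width: 0.0002
```

>>> jog_arm(
  moves=[
    [0,-0.1,0,0,0,0],
    [0,-0.2,0,0,0,0],
    [0,-0.2,0,0,0,0],
  ],
)

```text
t: 3.9
tcp_pos: [0.5491, 0.0305, 0.1253]
eef_rot: [[0.978, -0.208, 0.0], [-0.208, -0.978, 0.0], [0.0, -0.0, -1.0]]
contact_force: [0.3, -3.2, 1.3]
gripper_width: 0.0002
```

>>> jog_arm(
  moves=[
    [0,-0.1,0,0,0,0],
    [0,-0.2,0,0,0,0],
    [0,-0.2,0,0,0,0],
  ],
)

```text
t: 4.2
tcp_pos: [0.5495, 0.0326, 0.1253]
eef_rot: [[0.978, -0.208, 0.0], [-0.208, -0.978, 0.0], [0.0, -0.0, -1.0]]
contact_force: [0.4, -4.4, 0.6]
gripper_width: -0.0001
```

>>> jog_arm(
  moves=[
    [0,-0.1,0,0,0,0],
    [0,-0.2,0,0,0,0],
    [0,-0.2,0,0,0,0],
  ],
)

```text
t: 4.5
tcp_pos: [0.5499, 0.0346, 0.1253]
eef_rot: [[0.978, -0.208, 0.0], [-0.208, -0.978, 0.0], [0.0, -0.0, -1.0]]
contact_force: [1.7, -4.2, 1.3]
gripper_width: -0.0001
```

>>> jog_arm(
  moves=[
    [0,-0.1,0,0,0,0],
    [0,-0.1,0,0,0,0],
  ],
)

```text
t: 4.7
tcp_pos: [0.5501, 0.0355, 0.1253]
eef_rot: [[0.978, -0.208, 0.0], [-0.208, -0.978, 0.0], [0.0, -0.0, -1.0]]
contact_force: [2.0, -4.3, -0.4]
gripper_width: 0.0003
```

>>> jog_arm(
  moves=[
    [0,-0.1,0,0,0,0],
    [0,-0.1,0,0,0,0],
  ],
)

```text
t: 4.9
tcp_pos: [0.5503, 0.0365, 0.1253]
eef_rot: [[0.978, -0.208, 0.0], [-0.208, -0.978, 0.0], [0.0, -0.0, -1.0]]
contact_force: [2.7, -4.4, 1.3]
gripper_width: 0.0
```

>>> jog_arm(
  moves=[
    [0,-0.1,0,0,0,0],
    [0,-0.1,0,0,0,0],
  ],
)

```text
t: 5.1
tcp_pos: [0.5504, 0.0369, 0.1253]
eef_rot: [[0.978, -0.208, -0.0], [-0.208, -0.978, -0.001], [0.0, 0.001, -1.0]]
contact_force: [2.1, -4.7, 1.3]
gripper_width: 0.0
```

>>> jog_arm(
  moves=[
    [0,-0.1,0,0,0,0],
    [0,-0.1,0,0,0,0],
  ],
)

```text
t: 5.3
tcp_pos: [0.5504, 0.037, 0.1253]
eef_rot: [[0.978, -0.209, -0.001], [-0.209, -0.978, -0.002], [-0.0, 0.002, -1.0]]
contact_force: [0.5, -7.3, 2.3]
gripper_width: -0.0
```

```bash
python3 - <<'E'
from h import *
for nm in["scene"]:
    d=optics.get_image(nm);P=pts(d)
    n=np.array([.2082,.9781,0]);a=np.array([.5459,.015,.085]);e=np.array([.9781,-.2082,0])
    r=P-a;al=r@n;la=r@e;rad=np.hypot(la,r[...,2])
    m=(rad>.035)&(rad<.058)&(r[...,2]<0.01)&(abs(al-.02)<.03)
    print("face along",np.median(al[m]),np.percentile(al[m],[10,90]),m.sum())
E
```

```text
face along 0.03424393378025981 [0.03221997 0.0358442 ] 385
```

The wheel is against its stop: the TCP stalled while the force rose. I'll back off and look at the axle from above with the wrist camera.

>>> jog_arm(
  moves=[
    [0,1.5,0,0,0,0],
    [0,3,0,0,0,0],
    [-3,4.0,-1.5,0,0,0],
    [-3,4.2,-1.5,0,0,0],
    [-3,4.2,-1.5,0,0,0],
    [-3,4.2,-1.5,0,0,0],
    [-3,4.2,-1.5,0,0,0],
  ],
)

```text
t: 6.05
tcp_pos: [0.5127, 0.0044, 0.1399]
eef_rot: [[0.978, -0.207, -0.001], [-0.207, -0.978, 0.001], [-0.001, -0.001, -1.0]]
contact_force: [-0.8, -0.6, -0.5]
gripper_width: -0.0001
```

```bash
python3 - <<'E'
from h import *
import pickle
s=state();print(s['t'],s['tcp_pos'],s['contact_force'],s['eef_rot'])
d=optics.get_image("wrist");pickle.dump(d,open("w1.pkl","wb"))
n=np.array([.2082,.9781,0]);a=np.array([.5459,.015,.085])
for y in(-.055,-.025,.0): print(y,proj(d,a+n*y+[0,0,.012]))
save("w1",d["frame"])
E
```

```text
6.05 [0.51271271 0.00443979 0.13989507] [-0.76518827 -0.58465549 -0.53423825] [[ 9.78319488e-01 -2.07100741e-01 -5.11635443e-04]
 [-2.07100114e-01 -9.78319170e-01  1.07014257e-03]
 [-7.22170081e-04 -9.40981570e-04 -9.99999297e-01]]
-0.055 (np.float64(374.6001994129441), np.float64(185.44083835176679))
-0.025 (np.float64(330.6993675314646), np.float64(185.37924804857812))
0.0 (np.float64(294.1127013552929), np.float64(185.3279190927047))
```

View pics/w1.png

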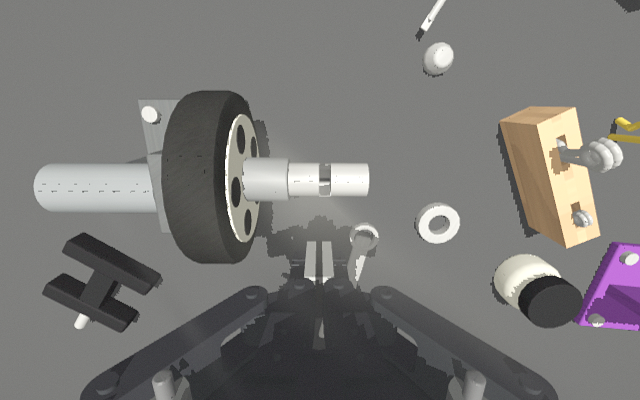

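Wrist view: the hub ends at u≈289, and the uncovered cross-hole shows at (325,180). The axle spans v≈163–196 and its free end is at u≈369. The big clip's coil is at (600,155) and the small clip at (583,218).

```bash
python3 - <<'E'
from h import *
import pickle
d=pickle.load(open("w1.pkl","rb"));g=cv2.cvtColor(d["frame"],cv2.COLOR_RGB2GRAY)
print(g[158:202:2,314:336])
P=pts(d)
for u in(300,310,345,355): 
    c=np.where(g[150:210,u]>100)[0]+150;print(u,c.min(),c.max())
    zz=P[c.min():c.max()+1,u];k=zz[:,2].argmax();print(zz[k].round(4), zz[:,2].max())
r=g[181,362:376];print(r)
E
```

```text
[[129 131 128 126 129 127 129 128 127 129 126 129 129 128 127 128 127 129
  129 126 128 128]
 [129 130 129 129 128 128 130 130 128 129 127 129 127 127 130 128 126 129
  128 126 128 128]
 [139 139 138 141 137 131 128 131 130 128 130 128 129 126 129 127 129 137
  136 135 135 137]
 [198 199 198 198 192 167 134 128 128 127 127 172 176 175 158 152 150 197
  198 197 197 196]
 [217 218 218 219 208 144 135 135 135 133 134 133 134 134 135 132 121 217
  219 217 217 218]
 [226 225 226 229 216 145 135 133 134 135 135 135 134 135 135 130 130 229
  230 227 226 227]
 [230 230 231 233 219 144 126 129 130 130 130 129 127 123 122 121 116 235
  235 232 233 231]
 [236 237 237 239 225 148 130 134 132 133 131 130 130 127 126 123 115 241
  241 239 239 238]
 [245 246 246 249 233 152 132 136 133 134 132 132 133 129 132 126 117 251
  251 249 249 249]
 [255 255 255 255 247 159 134 136 134 137 135 135 133 133 131 130 120 255
  255 255 255 255]
 [255 255 255 255 249 142 104 103 105  99  99  99  98  97  94 101 124 255
  255 255 255 255]
 [255 255 255 255 251 143 100 101 101  98  95  97  94  91  87  92 116 255
  2
[... 530 characters left out ...]
 154 156 154 150 206 214
  213 211 212 213]
 [191 190 190 191 185 196 172 159 158 157 154 154 153 161 162 154 235 198
  190 190 191 191]
 [156 156 154 154 154 183 186 187 186 187 187 187 188 185 186 184 166 148
  147 143 143 143]
 [153 153 155 152 154 152 154 154 151 154 154 153 154 152 150 150 146 147
  146 145 142 140]
 [152 153 153 154 152 152 154 155 155 152 153 154 153 153 153 152 151 149
  149 146 145 143]]
300 150 209
[0.5477 0.0104 0.0982] 0.09818520617693224
310 150 209
[0.5449 0.0041 0.0983] 0.09827912715296175
345 150 209
[ 0.5952 -0.0126  0.2822] 0.28217654504117673
355 150 209
[ 0.5952 -0.0126  0.2822] 0.28217654504117673
[248 255 255 255 255 255 255 168 122 128 128 128 128 127]
```

```bash
python3 - <<'E'
from h import *
import pickle
d=pickle.load(open("w1.pkl","rb"));n=np.array([.2082,.9781,0]);e=np.array([.9781,-.2082,0]);a=np.array([.5459,.015,.085])
# axis lateral from tangent rays (work in e-z plane)
def lat(u):
    out=[]
    ang=[]
    for v in(162.7,195.7):
        o,r=ray(d,u,v); ang.append(np.arctan2(r@e,-r[2]))
    o,_=ray(d,u,v); m=np.mean(ang); return (o-a)@e+(o[2]-.085)*np.tan(m), 12/np.sin((ang[0]-ang[1])/2)/1000,np.hypot(o[2]-.085,0)
l=lat(310),lat(350);print(l)
L=np.mean([q[0] for q in l])
p=plane(d,324.7,179,.097);q=plane(d,369.3,181,.085)
al=(p-a)@n;print("hole along",al,"end",(q-a)@n)
h=a+n*al+e*L;print("hole",h)
# wheel hub end
p=plane(d,289,165,.095);print("hub end along",(p-a)@n)
E
```

```text
((np.float64(0.00107481423701708), np.float64(0.20635619743658873), np.float64(0.1971765450411767)), (np.float64(0.0011167119529312472), np.float64(0.20635430175737202), np.float64(0.1971765450411767)))
hole along -0.02086343380343741 end -0.05342724845124922
hole [ 0.542628   -0.00563466  0.085     ]
hub end along 0.003247638958821423
```

```bash
python3 - <<'E'
from h import *
import pickle
D=pickle.load(open("d0.pkl","rb"));d=D["scene"];P=pts(d);h=cv2.cvtColor(d["frame"],cv2.COLOR_RGB2HSV)
m=(h[...,0]>22)&(h[...,0]<32)&(h[...,1]>200)&(P[...,2]>.005)&(abs(P[...,0]-.45)<.15)
print("yellow",P[m].min(0),P[m].max(0))
print("jar",P[212,299],P[225,299]); print("ring",plane(d,353,222,.01))
go([.5127,.0044,.2],-12);go([.488,-.207,.17],14)
E
```

```text
yellow [ 0.45347    -0.29826644  0.00522932] [ 0.52528294 -0.23152885  0.08760816]
jar [ 0.37418386 -0.21215071  0.05641813] [ 0.3811651  -0.22052005  0.02805568]
ring [ 0.44946304 -0.11246984  0.01      ]
row [-0.01 -0.02 -6.01] [-0.05  0.04  0.04]
row [ 1.96 21.18 -3.03] [ -0.06   0.03 -25.96]
```

>>> jog_arm(
  moves=[
    [0,0,-4,0,0,0],
    [0,0,-6,0,0,0],
    [2,21.2,-6,0,0,-26],
    [2,21.2,-6,0,0,-26],
    [2,21.2,-6,0,0,-26],
    [2,21.2,-6,0,0,-26],
    [2,21.2,-6,0,0,-26],
    [2,21.2,-3,0,0,-26],
    [2,21.2,-3,0,0,-26],
    [2,21.2,-3,0,0,-26],
  ],
  jaw=90,
)

```text
t: 7.1
tcp_pos: [0.4879, -0.2068, 0.1698]
eef_rot: [[0.97, 0.243, -0.002], [0.243, -0.97, 0.002], [-0.001, -0.002, -1.0]]
contact_force: [0.6, 0.3, 0.3]
gripper_width: 0.0554
```

```bash
python3 - <<'E'
from h import *
import pickle
s=state();print(s['t'],s['tcp_pos'],s['gripper_width'])
d=optics.get_image("wrist");d["tcp"]=s["tcp_pos"];d["T"]=s["eef_rot"];pickle.dump(d,open("w2.pkl","wb"))
print(proj(d,[.517,-.2,.0816]))
save("w2",d["frame"])
E
```

```text
7.1 [ 0.48791576 -0.20681432  0.16984682] 0.05543646426251184
(np.float64(319.1771918124464), np.float64(170.64494416393688))
```

View pics/w2.png

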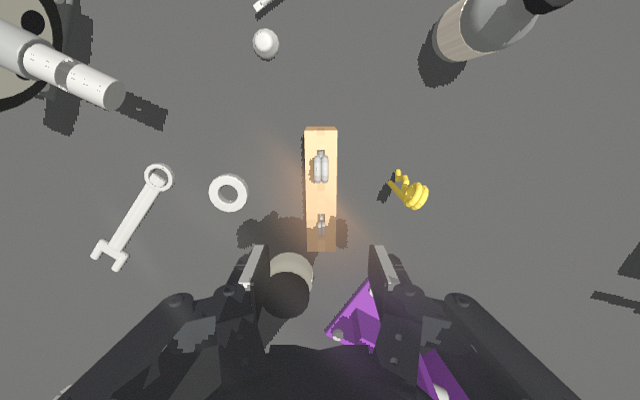

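The rack is centred at u≈321. The big coil's two turns show at (320,167), axis across the rack as expected; the small clip is at (321,222). I'll zoom in for the leg direction.

```bash
python3 - <<'E'
from h import *
import pickle
d=pickle.load(open("w2.pkl","rb"))
A=cv2.resize(d["frame"][120:260,280:365],None,fx=4,fy=4,interpolation=cv2.INTER_CUBIC)
D=pickle.load(open("d0.pkl","rb"))
B=cv2.resize(D["scene"]["frame"][205:275,300:375],None,fx=6,fy=8,interpolation=cv2.INTER_CUBIC)
save("c2",np.hstack([A,B[:560]]))
P=pts(d)
n=P[150:186,308:334]; m=n[...,2]>.065
print("coil pts",n[m].min(0),n[m].max(0),np.median(n[m],0)); e=np.array([np.cos(np.radians(14)),np.sin(np.radians(14)),0]);f=np.array([-e[1],e[0],0])
print("e",np.percentile(n[m]@e,[1,50,99]),"f",np.percentile(n[m]@f,[1,50,99]))
h=cv2.cvtColor(d["frame"],cv2.COLOR_RGB2HSV)
m=(h[...,0]>8)&(h[...,0]<25)&(h[...,1]>70)&(abs(P[...,2]-.05)<.004);Q=P[m][:,:2]*1000
print("rack",cv2.minAreaRect(Q.astype(np.float32)))
E
```

```text
coil pts [ 0.50707943 -0.20844658  0.0795739 ] [ 0.56990863 -0.18669105  0.31210507] [ 0.52099468 -0.20038623  0.09147694]
e [0.44428074 0.45708019 0.46791298] f [-0.32621189 -0.32057648 -0.31493836]
rack ((494.44732666015625, -241.91473388671875), (123.35848999023438, 97.58868408203125), 14.493078231811523)
```

View pics/c2.png

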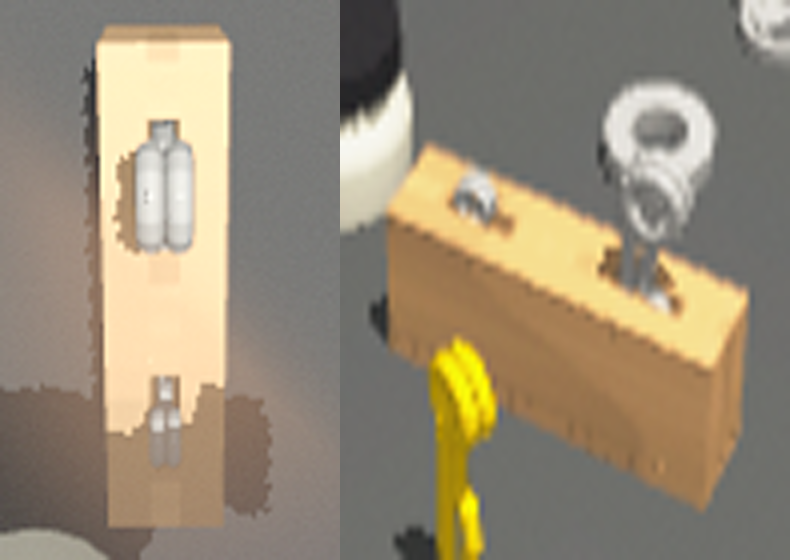

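The bent leg (with bulge) is on the rack's +x side, so clip x = tool +x, with the coil centre at ≈(0.521,-0.200,0.082). I'll descend and grip.

>>> jog_arm(
  moves=[
    [3.35,0.2,0,0,0,0],
    [3.35,0.2,3,0,0,0],
    [3.35,0.2,6,0,0,0],
    [3.35,0.2,9,0,0,0],
    [3.35,0.2,10.8,0,0,0],
    [3.35,0.2,10.8,0,0,0],
    [3.35,0.2,10.8,0,0,0],
  ],
)

```text
t: 7.85
tcp_pos: [0.5221, -0.2013, 0.0636]
eef_rot: [[0.97, 0.243, 0.002], [0.243, -0.97, -0.0], [0.001, 0.001, -1.0]]
contact_force: [0.1, 0.1, 0.7]
gripper_width: 0.0552
```

```bash
python3 - <<'E'
from h import *
import pickle
s=state();print(s['t'],s['tcp_pos'],s['gripper_width'],s['contact_force'])
d=optics.get_image("wrist");save("w3",cv2.resize(d["frame"][180:400,200:440],None,fx=2.5,fy=2.5))
E
```

```text
7.85 [ 0.52210447 -0.20132144  0.06364058] 0.055169015105235766 [0.08388628 0.14860884 0.68470056]
```

View pics/w3.png

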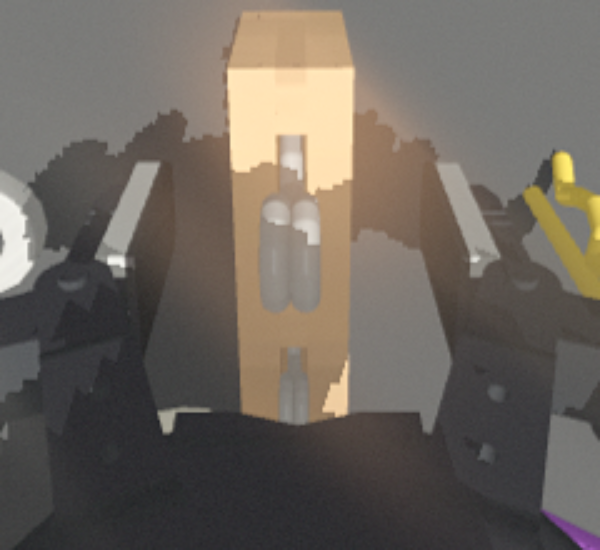

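Coil sits between the pads, about 1 mm towards tool -y. Closing.

>>> jog_arm(
  moves=[
    [0,-0.1,0.1,0,0,0],
    [0,-0.1,0.1,0,0,0],
    [0,-0.1,0.1,0,0,0],
    [0,-0.1,0.1,0,0,0],
    [0,-0.1,0.1,0,0,0],
    [0,-0.1,0.1,0,0,0],
    [0,-0.1,0.1,0,0,0],
    [0,-0.1,0.1,0,0,0],
  ],
  jaw=255,
  force=60,
)

```text
t: 8.7
tcp_pos: [0.5213, -0.201, 0.0621]
eef_rot: [[0.97, 0.242, 0.001], [0.242, -0.97, -0.0], [0.001, 0.001, -1.0]]
contact_force: [-0.5, 0.9, 5.9]
gripper_width: 0.0111
```

>>> jog_arm(
  moves=[
    [0,0,-0.5,0,0,0],
    [0,0,-1.5,0,0,0],
    [0,0,-3,0,0,0],
    [0,0,-5,0,0,0],
    [0,0,-8,0,0,0],
    [0,0,-11.5,0,0,0],
    [0,0,-14,0,0,0],
    [0,0,-14,0,0,0],
    [0,0,-14,0,0,0],
  ],
)

```text
t: 9.6
tcp_pos: [0.5209, -0.2011, 0.2025]
eef_rot: [[0.97, 0.242, 0.002], [0.242, -0.97, -0.001], [0.001, 0.001, -1.0]]
contact_force: [-0.1, -0.4, -1.5]
gripper_width: 0.0114
```

```bash
python3 - <<'E'
from h import *
import pickle
s=state();print(s['t'],s['tcp_pos'],s['gripper_width'],s['contact_force'])
D={n:optics.get_image(n) for n in("scene","side","wrist")}
D["tcp"]=s["tcp_pos"];D["T"]=s["eef_rot"];pickle.dump(D,open("d3.pkl","wb"))
T=np.array(D["T"]);p0=np.array(D["tcp"])
ims=[]
for nm in("scene","side"):
    d=D[nm];u,v=proj(d,p0+T@[-.009,0,.055]);print(nm,"exp tip",u,v);u,v=int(u),int(v)
    ims.append(cv2.resize(d["frame"][v-35:v+15,u-25:u+25],(400,400),interpolation=cv2.INTER_CUBIC)); print("origin",u-25,v-35)
save("c3",np.hstack(ims))
E
```

```text
9.6 [ 0.52088813 -0.20110148  0.20245898] 0.011411071113314611 [-0.14568537 -0.4050582  -1.54104156]
scene exp tip 351.37427584167995 202.1885094322037
origin 326 167
side exp tip 281.37218327834154 173.00516775831807
origin 256 138
```

View pics/c3.png

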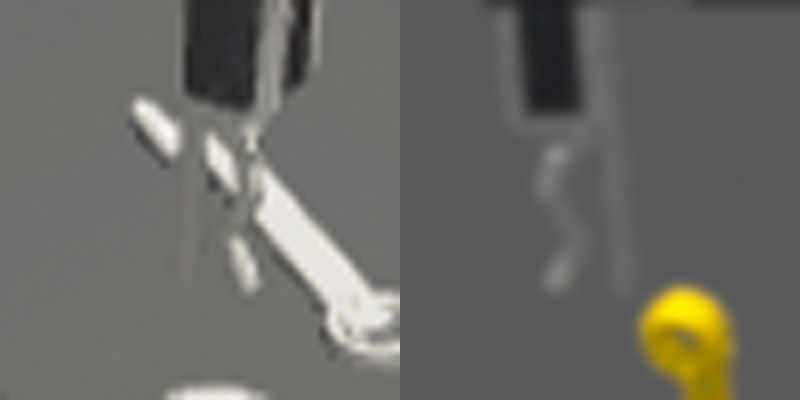

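Clip is held with its straight leg on the tool -x side. Tip is at scene ≈(349.7,201.7) and side ≈(283.9,174.5). I'll triangulate it and plan the approach.

```bash
python3 - <<'E'
from h import *
import pickle
D=pickle.load(open("d3.pkl","rb"));T=np.array(D["T"]);p0=np.array(D["tcp"])
for n,a,b in(("tip",(349.7,201.7),(283.9,174.5)),("mid",(350.1,183.2),(282.0,156.7))):
    p,e=tri(D["scene"],a,D["side"],b);print(n,p,e,"in tool",(T.T@(p-p0)*1000).round(1))
H=np.array([.5426,-.0056])
c,s=np.cos(np.radians(-12)),np.sin(np.radians(-12))
# TCP so that tip (tool x=-9) above hole, tip z=.107 -> TCP z=.107+.055
go([H[0]+.009*c,H[1]+.009*s,.165],-12)
d=D["wrist"]
for q in([-.009,0,.055],[.0095,0,.05],[0,0,0]): print(q,proj(d,p0+T@q))
E
```

```text
tip [ 0.50702493 -0.2019089   0.14525326] 0.00011761861308668866 in tool [-13.7  -2.6  57.2]
mid [ 0.50725018 -0.20219375  0.18662354] 0.0018027866512969682 in tool [-13.5  -2.3  15.8]
row [  7.74 -17.98   3.52] [-0.05  0.12 25.98]
[-0.009, 0, 0.055] (np.float64(319.2870078373876), np.float64(229.97563681873453))
[0.0095, 0, 0.05] (np.float64(319.3149039489196), np.float64(209.71066352711816))
[0, 0, 0] (np.float64(319.3085706342275), np.float64(257.4791710145387))
```

>>> jog_arm(
  moves=[
    [7.7,-18,0,0,0,26],
    [7.7,-18,0,0,0,26],
    [7.7,-18,0,0,0,26],
    [7.7,-18,0,0,0,26],
    [7.7,-18,0,0,0,26],
    [7.7,-18,0,0,0,26],
    [7.7,-18,2,0,0,26],
    [7.7,-18,3.5,0,0,26],
    [7.7,-18,3.5,0,0,26],
    [7.7,-18,3.5,0,0,26],
  ],
)

```text
t: 10.75
tcp_pos: [0.5514, -0.0089, 0.1657]
eef_rot: [[0.978, -0.21, -0.002], [-0.21, -0.978, -0.0], [-0.002, 0.0, -1.0]]
contact_force: [0.7, -0.2, 0.9]
gripper_width: 0.0108
```

```bash
python3 - <<'E'
from h import *
import pickle
s=state();print(s['t'],s['tcp_pos'],s['gripper_width'],s['contact_force'])
d=optics.get_image("wrist");T=d["T"]=np.array(s["eef_rot"]);p=d["tcp"]=np.array(s["tcp_pos"]);pickle.dump(d,open("w4.pkl","wb"))
print("hole",proj(d,[.5426,-.0056,.097]),"tip",proj(d,p+T@[-.0097,0,.056]))
save("w4",cv2.resize(d["frame"][170:280,240:400],None,fx=5,fy=5,interpolation=cv2.INTER_CUBIC))
E
```

```text
10.75 [ 0.55142063 -0.00891251  0.16569527] 0.01075521737450283 [ 0.69215194 -0.18011206  0.9366267 ]
hole (np.float64(317.3066212574436), np.float64(223.08410134068058)) tip (np.float64(319.07552848492674), np.float64(230.34005046222998))
```

View pics/w4.png

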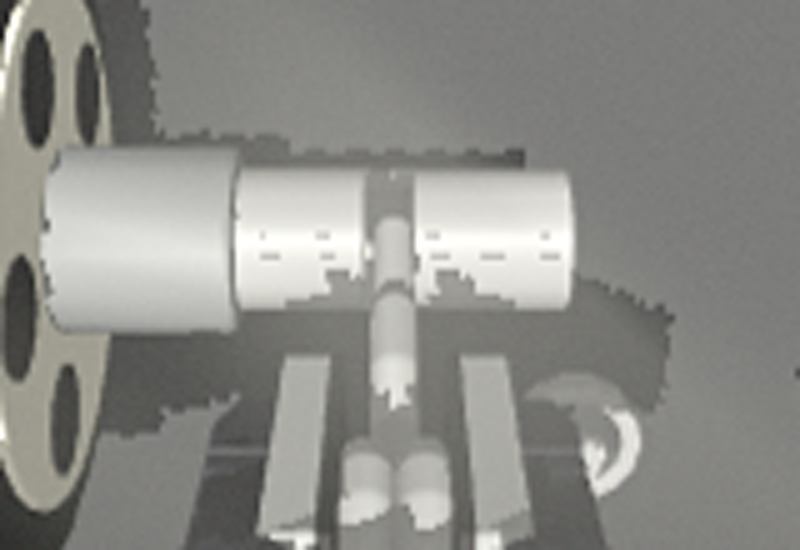

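The hole (u≈317.8) is about 1 mm towards tool -y of the clip (u≈318.9). I'll correct that and descend by feel.

>>> jog_arm(
  moves=[
    [0.04,-0.1,0,0,0,0],
    [0.04,-0.1,0.5,0,0,0],
    [0.04,-0.1,1.0,0,0,0],
    [0.04,-0.1,1.0,0,0,0],
  ],
)

```text
t: 11.2
tcp_pos: [0.5519, -0.0068, 0.1554]
eef_rot: [[0.978, -0.208, -0.001], [-0.208, -0.978, -0.0], [-0.001, 0.0, -1.0]]
contact_force: [0.2, -0.0, -0.4]
gripper_width: 0.0109
```

>>> jog_arm(
  moves=[
    [0,0,0.1,0,0,0],
    [0,0,0.2,0,0,0],
    [0,0,0.2,0,0,0],
  ],
)

```text
t: 11.5
tcp_pos: [0.5524, -0.0068, 0.1542]
eef_rot: [[0.978, -0.208, -0.0], [-0.208, -0.978, -0.0], [-0.0, 0.0, -1.0]]
contact_force: [0.2, 0.4, -0.3]
gripper_width: 0.0115
```

>>> jog_arm(
  moves=[
    [0,0,0.1,0,0,0],
    [0,0,0.2,0,0,0],
    [0,0,0.2,0,0,0],
  ],
)

```text
t: 11.8
tcp_pos: [0.5524, -0.0068, 0.1522]
eef_rot: [[0.978, -0.208, -0.0], [-0.208, -0.978, -0.0], [-0.0, 0.0, -1.0]]
contact_force: [-0.0, 0.1, -0.0]
gripper_width: 0.0111
```

>>> jog_arm(
  moves=[
    [0,0.08,0.1,0,0,0],
    [0,0.08,0.2,0,0,0],
    [0,0.08,0.2,0,0,0],
  ],
)

```text
t: 12.1
tcp_pos: [0.5523, -0.0077, 0.1502]
eef_rot: [[0.978, -0.208, -0.0], [-0.208, -0.978, -0.0], [-0.0, 0.0, -1.0]]
contact_force: [-0.3, 0.1, -0.2]
gripper_width: 0.0106
```

>>> jog_arm(
  moves=[
    [0,0,0.1,0,0,0],
    [0,0,0.2,0,0,0],
    [0,0,0.2,0,0,0],
  ],
)

```text
t: 12.4
tcp_pos: [0.5527, -0.0076, 0.1483]
eef_rot: [[0.978, -0.208, 0.001], [-0.208, -0.978, -0.0], [0.001, -0.0, -1.0]]
contact_force: [1.0, -0.8, -0.9]
gripper_width: 0.0113
```

>>> jog_arm(
  moves=[
    [0,0,0.1,0,0,0],
    [0,0,0.2,0,0,0],
    [0,0,0.2,0,0,0],
  ],
)

```text
t: 12.7
tcp_pos: [0.5526, -0.0076, 0.1463]
eef_rot: [[0.978, -0.208, 0.001], [-0.208, -0.978, -0.0], [0.001, -0.0, -1.0]]
contact_force: [1.7, 0.1, -1.5]
gripper_width: 0.0116
```

>>> jog_arm(
  moves=[
    [0,0,0.1,0,0,0],
    [0,0,0.2,0,0,0],
    [0,0,0.2,0,0,0],
  ],
)

```text
t: 13.0
tcp_pos: [0.5526, -0.0076, 0.1443]
eef_rot: [[0.978, -0.208, 0.001], [-0.208, -0.978, -0.0], [0.001, 0.0, -1.0]]
contact_force: [2.8, -0.2, -0.7]
gripper_width: 0.0116
```

>>> jog_arm(
  moves=[
    [0,0,0.1,0,0,0],
    [0,0,0.2,0,0,0],
    [0,0,0.2,0,0,0],
  ],
)

```text
t: 13.3
tcp_pos: [0.5525, -0.0076, 0.1423]
eef_rot: [[0.978, -0.208, 0.001], [-0.208, -0.978, -0.0], [0.001, 0.0, -1.0]]
contact_force: [2.8, 0.3, 0.1]
gripper_width: 0.0109
```

>>> jog_arm(
  moves=[
    [0,0,0.1,0,0,0],
    [0,0,0.2,0,0,0],
    [0,0,0.2,0,0,0],
  ],
)

```text
t: 13.6
tcp_pos: [0.5526, -0.0076, 0.1404]
eef_rot: [[0.978, -0.208, 0.001], [-0.208, -0.978, -0.0], [0.001, 0.0, -1.0]]
contact_force: [3.7, -1.0, 0.3]
gripper_width: 0.0111
```

>>> jog_arm(
  moves=[
    [0.07,0,0.1,0,0,0],
    [0.07,0,0.2,0,0,0],
    [0.07,0,0.2,0,0,0],
  ],
)

```text
t: 13.9
tcp_pos: [0.5531, -0.0077, 0.1382]
eef_rot: [[0.978, -0.208, 0.0], [-0.208, -0.978, -0.0], [0.0, -0.0, -1.0]]
contact_force: [1.6, 0.1, 0.4]
gripper_width: 0.0111
```

>>> jog_arm(
  moves=[
    [0,0,0.1,0,0,0],
    [0,0,0.2,0,0,0],
    [0,0,0.2,0,0,0],
  ],
)

```text
t: 14.2
tcp_pos: [0.5534, -0.0077, 0.1363]
eef_rot: [[0.978, -0.208, 0.001], [-0.208, -0.978, -0.0], [0.001, -0.0, -1.0]]
contact_force: [4.5, -1.0, 1.3]
gripper_width: 0.0111
```

>>> jog_arm(
  moves=[
    [0.05,0,0.1,0,0,0],
    [0.05,0,0.2,0,0,0],
    [0.05,0,0.2,0,0,0],
  ],
)

```text
t: 14.5
tcp_pos: [0.5539, -0.0079, 0.1343]
eef_rot: [[0.978, -0.208, 0.001], [-0.208, -0.978, -0.0], [0.001, -0.0, -1.0]]
contact_force: [3.9, -1.4, 1.3]
gripper_width: 0.0115
```

>>> jog_arm(
  moves=[
    [0,0,0.1,0,0,0],
    [0,0,0.2,0,0,0],
    [0,0,0.2,0,0,0],
  ],
)

```text
t: 14.8
tcp_pos: [0.5544, -0.008, 0.1328]
eef_rot: [[0.978, -0.208, 0.002], [-0.208, -0.978, -0.0], [0.002, -0.0, -1.0]]
contact_force: [5.3, -1.2, 4.1]
gripper_width: 0.0108
```

```bash
python3 - <<'E'
from h import *
s=state();print(s['t'],s['tcp_pos'],s['contact_force'],s['moment'])
d=optics.get_image("scene");u,v=map(int,proj(d,[.545,-.006,.10]))
A=cv2.resize(d["frame"][v-35:v+30,u-35:u+35],(420,390),interpolation=cv2.INTER_CUBIC)
d=optics.get_image("wrist");B=cv2.resize(d["frame"][170:280,260:380],(425,390),interpolation=cv2.INTER_CUBIC)
save("c5",np.hstack([A,B])[:,:800])
E
```

```text
14.8 [ 0.55437354 -0.00795991  0.13283843] [ 5.25192564 -1.23174705  4.0933668 ] [-0.29542788 -1.33440054  0.00893398]
```

View pics/c5.png

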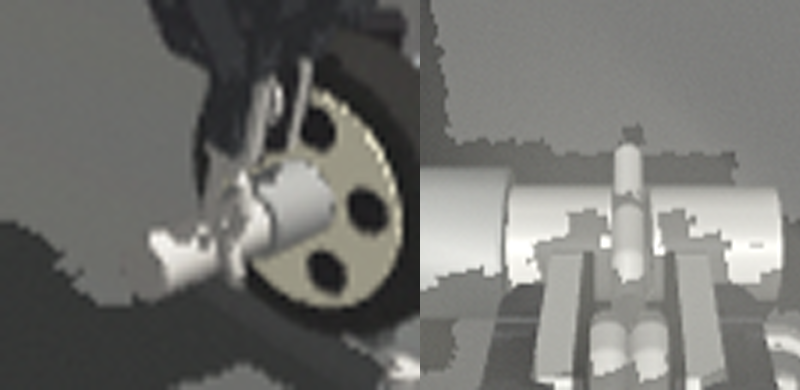

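Right pane: the bent leg is now past the axle's front side and the straight leg is in the hole band. I'll continue pressing gently in small steps.

>>> jog_arm(
  moves=[
    [0.04,0,0.1,0,0,0],
    [0.04,0,0.2,0,0,0],
    [0.04,0,0.2,0,0,0],
  ],
)

```text
t: 15.2
tcp_pos: [0.5548, -0.008, 0.1307]
eef_rot: [[0.978, -0.208, 0.002], [-0.208, -0.978, -0.0], [0.002, -0.0, -1.0]]
contact_force: [6.9, -1.0, 2.0]
gripper_width: 0.011
```

>>> jog_arm(
  moves=[
    [0,0,0.1,0,0,0],
    [0,0,0.2,0,0,0],
    [0,0,0.2,0,0,0],
  ],
)

```text
t: 15.5
tcp_pos: [0.555, -0.0079, 0.1292]
eef_rot: [[0.978, -0.208, 0.003], [-0.208, -0.978, -0.0], [0.003, -0.0, -1.0]]
contact_force: [5.9, -1.7, 5.6]
gripper_width: 0.0111
```

>>> jog_arm(
  moves=[
    [0,0,0.1,0,0,0],
    [0,0,0.2,0,0,0],
    [0,0,0.2,0,0,0],
  ],
)

```text
t: 15.8
tcp_pos: [0.555, -0.0078, 0.1272]
eef_rot: [[0.978, -0.208, 0.003], [-0.208, -0.978, -0.0], [0.003, -0.0, -1.0]]
contact_force: [4.6, -0.6, 5.8]
gripper_width: 0.0105
```

>>> jog_arm(
  moves=[
    [0,0,0.1,0,0,0],
    [0,0,0.2,0,0,0],
    [0,0,0.2,0,0,0],
  ],
)

```text
t: 16.1
tcp_pos: [0.555, -0.0079, 0.1252]
eef_rot: [[0.978, -0.208, 0.003], [-0.208, -0.978, -0.0], [0.003, -0.0, -1.0]]
contact_force: [6.1, -0.4, 4.0]
gripper_width: 0.0111
```

>>> jog_arm(
  moves=[
    [0,0,0.1,0,0,0],
    [0,0,0.2,0,0,0],
    [0,0,0.2,0,0,0],
  ],
)

```text
t: 16.4
tcp_pos: [0.5549, -0.0081, 0.1229]
eef_rot: [[0.978, -0.208, 0.002], [-0.208, -0.978, -0.0], [0.002, -0.0, -1.0]]
contact_force: [5.9, -0.8, 1.8]
gripper_width: 0.0112
```

>>> jog_arm(
  moves=[
    [0,0,0.1,0,0,0],
    [0,0,0.2,0,0,0],
    [0,0,0.2,0,0,0],
  ],
)

```text
t: 16.7
tcp_pos: [0.5547, -0.0085, 0.1204]
eef_rot: [[0.978, -0.208, 0.002], [-0.208, -0.978, -0.001], [0.002, 0.0, -1.0]]
contact_force: [5.3, -1.9, 1.2]
gripper_width: 0.0111
```

>>> jog_arm(
  moves=[
    [0,0,0.1,0,0,0],
    [0,0,0.2,0,0,0],
    [0,0,0.3,0,0,0],
    [0,0,0.4,0,0,0],
    [0,0,0.4,0,0,0],
  ],
)

```text
t: 17.2
tcp_pos: [0.5545, -0.0083, 0.1155]
eef_rot: [[0.978, -0.208, 0.001], [-0.208, -0.978, -0.0], [0.001, -0.0, -1.0]]
contact_force: [8.4, -1.4, -3.4]
gripper_width: 0.0109
```

>>> jog_arm(
  moves=[
    [0,0,0.1,0,0,0],
    [0,0,0.2,0,0,0],
    [0,0,0.2,0,0,0],
  ],
)

```text
t: 17.5
tcp_pos: [0.554, -0.0083, 0.1134]
eef_rot: [[0.978, -0.208, 0.0], [-0.208, -0.978, -0.0], [0.0, 0.0, -1.0]]
contact_force: [5.8, -1.5, -2.3]
gripper_width: 0.0113
```

>>> jog_arm(
  moves=[
    [0,0,0.1,0,0,0],
    [0,0,0.15,0,0,0],
    [0,0,0.15,0,0,0],
  ],
)

```text
t: 17.8
tcp_pos: [0.5539, -0.0082, 0.1121]
eef_rot: [[0.978, -0.208, 0.0], [-0.208, -0.978, -0.0], [0.0, 0.0, -1.0]]
contact_force: [5.3, -1.3, -0.9]
gripper_width: 0.0109
```

>>> jog_arm(
  moves=[
    [0,0,0.1,0,0,0],
    [0,0,0.1,0,0,0],
  ],
)

```text
t: 18.0
tcp_pos: [0.5537, -0.0081, 0.1109]
eef_rot: [[0.978, -0.208, -0.0], [-0.208, -0.978, -0.0], [-0.0, 0.0, -1.0]]
contact_force: [5.2, -0.8, -1.8]
gripper_width: 0.0112
```

>>> jog_arm(
  moves=[
    [0,0,0.1,0,0,0],
    [0,0,0.1,0,0,0],
  ],
)

```text
t: 18.2
tcp_pos: [0.5535, -0.0081, 0.1099]
eef_rot: [[0.978, -0.208, -0.001], [-0.208, -0.978, -0.0], [-0.001, 0.0, -1.0]]
contact_force: [5.7, -1.1, -1.5]
gripper_width: 0.0113
```

>>> jog_arm(
  moves=[
    [0,0,0.1,0,0,0],
    [0,0,0.1,0,0,0],
  ],
)

```text
t: 18.4
tcp_pos: [0.5537, -0.0081, 0.1093]
eef_rot: [[0.978, -0.208, -0.001], [-0.208, -0.978, -0.0], [-0.001, 0.0, -1.0]]
contact_force: [5.4, -1.2, -0.9]
gripper_width: 0.0111
```

>>> jog_arm(
  moves=[
    [0,0,0.1,0,0,0],
    [0,0,0.1,0,0,0],
  ],
)

```text
t: 18.6
tcp_pos: [0.5538, -0.008, 0.1089]
eef_rot: [[0.978, -0.208, -0.0], [-0.208, -0.978, -0.0], [-0.0, 0.0, -1.0]]
contact_force: [4.0, -1.5, 3.1]
gripper_width: 0.0112
```

>>> jog_arm(
  moves=[
    [0,0,0.05,0,0,0],
    [0,0,0.1,0,0,0],
    [0,0,0.1,0,0,0],
  ],
)

```text
t: 18.9
tcp_pos: [0.5541, -0.008, 0.1086]
eef_rot: [[0.978, -0.208, 0.0], [-0.208, -0.978, -0.0], [0.0, 0.0, -1.0]]
contact_force: [3.2, -2.3, 6.7]
gripper_width: 0.0111
```

```bash
python3 - <<'E'
from h import *
s=state();print(s['tcp_pos'],s['contact_force'],s['moment'])
d=optics.get_image("wrist");P=pts(d)
# coil points between pads: brightest top; region around tool plane
T=np.array(s["eef_rot"]);L=(P-s["tcp_pos"])@T
m=(abs(L[...,1])<.006)&(L[...,2]<-.01)&(L[...,2]>-.04)&(abs(L[...,0])<.02)
Q=P[m];print("coil visible pts",m.sum(),"tool x",np.percentile(L[m][:,0],[2,98]),"z top",np.percentile(Q[:,2],[50,98]), "tool y",np.percentile(L[m][:,1],[2,98]))
E
```

```text
[ 0.55406759 -0.00797885  0.10856016] [ 3.24666813 -2.28707619  6.70670687] [-0.3067007  -0.59681011 -0.00167099]
coil visible pts 1273 tool x [-0.00868196  0.01215926] z top [0.13767575 0.14605193] tool y [-0.00594937  0.00587558]
```

The TCP has stalled at z≈0.1087 with the force rising to 6.7 N, so it's against the hard stop. Releasing with a modest opening, then lifting.

>>> jog_arm(
  moves=[
    [0,0,0,0,0,0],
    [0,0,0,0,0,0],
    [0,0,0,0,0,0],
    [0,0,0,0,0,0],
  ],
  jaw=175,
)

```text
t: 19.35
tcp_pos: [0.5528, -0.0077, 0.107]
eef_rot: [[0.978, -0.208, -0.002], [-0.208, -0.978, 0.0], [-0.002, 0.0, -1.0]]
contact_force: [-0.4, 0.5, 0.4]
gripper_width: 0.0272
```

>>> jog_arm(
  moves=[
    [0,0,-1,0,0,0],
    [0,0,-3,0,0,0],
    [0,0,-6,0,0,0],
    [0,0,-10,0,0,0],
    [0,0,-14,0,0,0],
    [-6,6,-14,0,0,0],
    [-10,10,-14,0,0,0],
    [-10,10,-14,0,0,0],
    [-10,10,-14,0,0,0],
  ],
)

```text
t: 20.25
tcp_pos: [0.4314, -0.0886, 0.2485]
eef_rot: [[0.977, -0.215, -0.001], [-0.215, -0.977, -0.003], [-0.0, 0.003, -1.0]]
contact_force: [0.3, -0.2, -0.2]
gripper_width: 0.0268
```

```bash
python3 - <<'E'
from h import *
s=state();print(s['t'],s['tcp_pos'],s['contact_force'],s['gripper_width'])
D={n:optics.get_image(n) for n in("scene","side","wrist")}
o=[]
for n in("scene","side"):
    d=D[n];u,v=map(int,proj(d,[.545,-.006,.10]));o.append(cv2.resize(d["frame"][v-33:v+32,u-33:u+32],(395,395),interpolation=cv2.INTER_CUBIC))
    P=pts(d);r=P-[.5426,-.0056,0];m=(np.hypot(r[...,0],r[...,1])<.03)&(P[...,2]>.104)&(P[...,2]<.17)
    Q=P[m];print(n,m.sum(),Q.min(0) if m.sum() else 0,Q.max(0) if m.sum() else 0)
save("c6",np.hstack(o))
E
```

```text
20.25 [ 0.43144566 -0.08860812  0.24850012] [ 0.28764122 -0.22324784 -0.24491507] 0.02679117589570997
scene 120 [ 0.54138031 -0.02009725  0.10401884] [ 0.56630058 -0.0057831   0.14080493]
side 206 [ 0.54163131 -0.01296657  0.10415696] [0.56641736 0.001524   0.13859244]
```

View pics/c6.png

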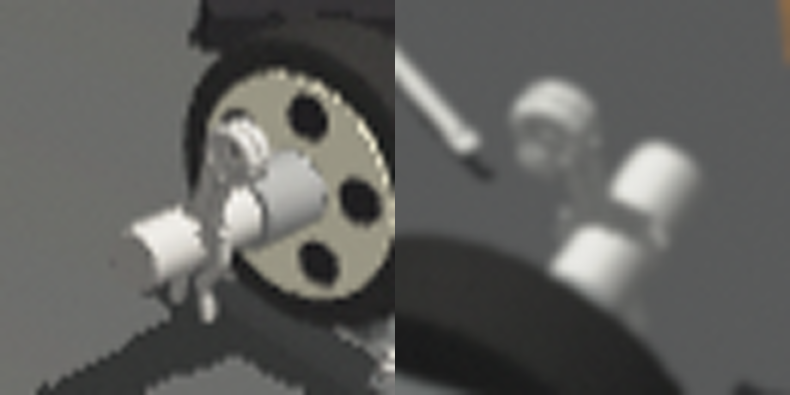

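The clip stands in the hole with both legs out below the axle. Coil top measures 0.139–0.141 m (0.141 expected at home), and the wheel is home with the robot clear. Handing in.

```bash
python3 -c "
from bench import robot
print(robot.hand_in())"
```

```text
the job is handed in; nothing more can be done
None
```

The wheel is home and the larger clip is fitted through the cross-hole. I handed the job in at about 20 s on the robot's clock; the hand-in gave no verdict.

- **Wheel:** I pushed it along the axle with closed fingers until the tool stalled at the stop, at about 7 N. The camera then showed its face 32–36 mm further along (34 mm is full travel) and the cross-hole uncovered.
- **Clip:** I gripped the larger clip by its coil and lowered its straight leg into the hole in 1–2 mm steps. The bent leg rode over the axle with at most about 6 N of upward force. Side force on the tool reached about 8 N. The clip then met a firm stop, where I pushed to about 7 N.
- **Last checks:** After release the coil top measured 0.139–0.141 m above the bench (about 0.141 expected when fully home). The final picture shows both legs out below the axle, with the gripper clear and reading no force. I did not move near the smaller clip after lifting the larger one, but I also did not look at it again.
- **Disagreements:** The scene and side cameras placed the clip about 4 mm off from the wrist camera, so I relied on the wrist camera. The fingers stopped at about 11 mm on the 12 mm coil.
- **Not measured:** I had no direct reading of the bent leg's angle or the clip–axle contact force. I judged both from wrist force and pictures.

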